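# Prime the hand-pump oiler

## Robot

A 7-joint arm with a two-finger parallel gripper is mounted at the origin on a cart in front of the work surface, level with it; the furniture and walls round the work are solid. World frame = base frame: x ahead of the robot, y to its left, z up, the work surface at z = 0. Lengths are in m, angles in rad, forces in N, time in s.
With the tool pointing down it reaches from about 0.4 to 0.875 m from the base axis. Payload 6.5 kg.
Tool frame: the origin (TCP) lies where the fingers leave the gripper's body, on its centre line; the fingertips stand nose_length ahead of it and the grasp point (between the pads) lies 45 mm ahead of it (nose_length is the distance from the TCP to the fingertips, in m); z points along the fingers, y is the line along which they close (so a half turn about z gives the same grasp; the last joint's range is limited). The gripper opens to 88 mm and grips with 3 to 60 N. Pads are 18 mm wide; open, the fingers measure 123 mm over their backs; the gripper's body (75 mm by 187 mm) begins 45 mm behind the grasp point.
Start: joints at [-1.226, 0.536, -0.004, 1.538, 0.003, 1.067, -0.071], TCP at [0.26, 0.596, 0.303] pointing down, gripper open.
Joint ranges: [-2.7, 2.7], [-0.37, 2.16], [-1.27, 1.26], [0.24, 2.4], [-1.31, 4.45], [0.19, 1.91], [-2.76, 2.76]. Speed limits (rad/s): [2.39, 2.39, 3.14, 3.14, 3.14, 3.14, 3.14].

## Interface

Orientations are given as a unit quaternion [x, y, z, w].
In Python, from station import observe, grab_frame, job_done, regions_of, nose_length gives the robot as it stands. The module is installed in compiled form; this text tells all that it offers.
- The arm moves only by the tool move_arm, never from a script. Its argument "moves" is a list of rows, each an object of numbers: "jaw": the finger opening in mm, from 0 to 88.1; "dx", "dy", "dz": the shift along the tool's x, y, z in mm; "wx", "wy", "wz": the turn, a rotation vector about the tool's x, y, z in degrees. In form: [{"jaw": .., "dx": .., "dy": .., "dz": .., "wx": .., "wy": .., "wz": ..}, ...]. A call has 1 to 12 rows; each row shifts and turns the commanded pose from where the row before left it, along the tool's axes as they then stand; what a row does not reach is not made up. A row lasts 1/8 s, in which the tool goes at most 62.5 mm and 10.7 degrees, less where a joint would pass 70% of its speed; a pose out of reach is approached as far as the arm can. A call is refused whole if a number of a shift passes 62.5 or a number of a turn 10.7, either way. A call with a gripper value outside its range is refused whole. The fingers move at their own pace and stop on an object; "newtons" is the grip in N (left out, the last holds). Time passes only in rows, so rows that do not move let the fingers close. It gives the time, the measured TCP pose, the force, the opening and the grip force at its end, in the units of the state.
- observe(): the state, without advancing time (a new reading comes with each control period).
- grab_frame(name): name is "scene" or "top"; returns a dict with "frame" (400x640x3 uint8, red, green, blue), "vfov" (degrees; the focal length in pixels is half the picture's height over the tangent of half this angle, whatever the lens; pixels are square), "cx", "cy" (the principal point, pixels), "R" (3x3) and "t" (3): a world point X has camera coordinates R X + t. Camera axes: x right, y down, z forward; pixel columns grow to the right and rows downward; lengths in m; the calibration is good to about 2 mm. A picture is of the moment at which its call begins. There is no depth.
- job_done(): hands the job in; it is judged then, once.
Trained networks look in a picture, given as the dict that the camera call returned (one of the last four; its "shot" number tells which), for a name from the list of things; names that differ only in an ending like _2 or _b are one class to them, and where a whole thing is asked for, a point or a joint stands for the part that bears it (a point fixed in the world has none). Each returns a list of dicts, best first, with "confidence" (0 to 1); they miss things now and then, are a little off and sometimes report something else, mostly with a low value. They report only what shows in the picture. A call takes as long as a camera call.
- regions_of(picture, target): "mask" (400x640 bool, what is visible of it) and "bbox" ([left, top, right, bottom] in pixels, round what is visible of it).
The state is a dict: "t": time; "joint_positions": joint angles; "joint_vel": joint speeds; "effort": joint torques, N m; "position": TCP position; "tool_rot": TCP orientation; "contact_force": force on the tool from outside, world axes, zero at the start; "ft_torque": the same for the moment, N m; "opening": finger opening in m; "gripper_force": force on a finger pad.
Only numpy, scipy, OpenCV 4.12 (cv2) and the standard library are available. Lean on these libraries where they do the work, as an engineer would, in place of code of your own. Each camera call takes 0.05 s, during which the arm holds its last target. There are 200 camera calls.

## Task

With a fingertip, swing the keeper of the hand-pump oiler out from under the plunger knob as far as it goes, then pump the knob with full strokes (press it right down, let it come right back up) until the indicator pin beside it stands fully out, and take the hand away with the knob up. Only push and press: do not touch the pin, and leave every loose thing around the pump where it stands.

Things in the scene. Friction and masses are not known exactly. Their poses are not given: they have to be found in the camera images.
- pump: hand-pump oiler, screwed to the worktop: a steel tank with a grey deck, 110 (x) x 174 (y) mm, deck top 96 mm above the worktop. Origin under its centre, on the worktop; x points away from the robot, y to the left (at yaw 0), z up. On the deck, in the pump's frame: plunger knob at the middle (0, 0), indicator pin at (0, +55) mm, keeper pivot at (0, -55) mm
- plunger (a joint): how far the knob is pressed, m: 0 up (rest), 0.020 at the bottom stop, straight down. A spring returns it: 7 N at the top, 11 N at the bottom, plus drag of about 2 N at 50 mm/s. Each press of at least 18 mm followed by a full return raises the pin by one 10 mm tooth (the first gives 3 to 12 mm); the pin moves only while the knob comes back up, within about 0.3 s. Shorter presses may do nothing. Extra strokes do no harm
- knob_top (a point): centre of the flat top (40 mm across) of the black mushroom knob, 48 mm wide, 24 mm tall; 147 mm above the worktop when up; moves with the knob
- pin (a joint): how far the indicator pin stands out, m: 0 in, about 0.049 fully out (stop at 0.0515). It stays where it is by friction and starts anywhere from 0.002 to 0.026, so 3 to 5 full strokes are needed
- pin_rod: origin: top end of the steel indicator pin, 12 mm thick, upright, 55 mm to the left of the knob's axis; 106 mm above the worktop when in (10 mm above the deck), about 155 mm when fully out, when a thicker collar (17 mm wide) at its foot has come out of the deck
- keeper (a joint): turn of the keeper about its upright pivot, rad, counter-clockwise from above: at 0 (up to about 0.4) its arm lies under the knob and blocks it; 1.3 is its stop, fully aside. It stays where it is left; pushing the lug takes about 1 N
- keeper_pivot (a point): on the keeper's upright pivot axis, top of its 20 mm boss, 123.5 mm above the worktop. The aluminium keeper has a bar 14 mm wide and 22 mm tall from the pivot towards the knob (43 mm long) and a low tail the other way
- keeper_lug (a point): top centre of the round upright lug at the end of the keeper's tail, 14 mm thick, 135 mm above the worktop and free from 14 mm above the deck up; 40 mm from the pivot, on the side away from the knob. To swing the keeper aside the lug is pushed away from the robot (pump's +x), round the pivot
- sauce_bottle: red squeeze bottle, 54 mm across, 200 mm tall, standing loose left of the pump. Origin at the centre of its underside. Leave it alone
- foil_cups: stack of nested foil cups, 60 mm across, 49 mm tall, loose, front left of the pump. Origin at the centre of its underside. Leave it alone
- timer: white wind-up kitchen timer, 62x62x42 mm, loose, right of the pump. Origin at the centre of its underside. Leave it alone
- label_block: block of paper labels, 44x61x15 mm, loose, in front of the pump. Origin at the centre of its underside. Leave it alone
- marker: marker pen, 16x131x16 mm, lying loose at the right. Origin at the centre of its underside. Leave it alone
- spoon: steel serving spoon, 53x252x20 mm, lying loose at the right. Origin at the centre of its underside. Leave it alone

How it is judged:
By the outcome, as a careful person would: the job done as asked, in the order asked, and still so for the second after the job is handed in, with the robot touching nothing.
It also fails if it takes over 54 s, if anything falls off the work surface, if the arm or the gripper's body presses on something with over 40 N, if the wrist force passes 120 N, or if a joint passes its speed limit or range.

## Working session

There is one attempt and no reset: what is moved stays moved. The work goes in short steps, Python scripts to look and compute and a tool call to move; the robot and the scene stay as the last step left them, time stands still between calls to the robot, and variables do not carry over. Pictures are saved under pics/ and viewed, at most 10 in all, crops included, and the job is handed in when it is done.

Besides the shell and the picture viewer there is one more tool, called after "Emit:" by a JSON object that holds its "fn" and its "kwargs", one argument or row to a line. move_arm: Moves the arm, as the interface text tells. Its arguments: {"type":"object","properties":{"moves":{"type":"array","items":{"type":"object","properties":{"jaw":{"type":"number"},"dx":{"type":"number"},"dy":{"type":"number"},"dz":{"type":"number"},"wx":{"type":"number"},"wy":{"type":"number"},"wz":{"type":"number"}}}},"newtons":{"type":"number"}},"required":["moves"]}

```bash
mkdir -p pics; cat > h.py <<'E'
import numpy as np, cv2
from station import *
def K(p):
    f=200/np.tan(np.radians(p["vfov"])/2); return f
def ray(p,u,v):
    f=K(p); R=np.array(p["R"]);t=np.array(p["t"])
    d=R.T@np.array([(u-p["cx"])/f,(v-p["cy"])/f,1]); return -R.T@t,d
def atz(p,u,v,z):
    c,d=ray(p,u,v); return c+d*(z-c[2])/d[2]
def proj(p,X):
    x=np.array(p["R"])@np.array(X)+np.array(p["t"]); f=K(p); return p["cx"]+f*x[0]/x[2],p["cy"]+f*x[1]/x[2]
E
python3 - <<'E'
from h import *
s=observe(); print(s["t"],s["position"],s["tool_rot"],s["opening"],nose_length if not callable(nose_length) else nose_length())
for n in("scene","top"):
    p=grab_frame(n); cv2.imwrite(f"pics/{n}0.png",p["frame"][:,:,::-1])
    print(n,p["vfov"],-np.array(p["R"]).T@np.array(p["t"]))
    for k,z in(("pump",.096),("knob_top",.147),("pin_rod",.12),("keeper_pivot",.1235),("keeper_lug",.135),("sauce_bottle",.2),("foil_cups",.049),("timer",.042),("label_block",.015),("marker",.016),("spoon",.01)):
        for r in regions_of(p,k)[:2]:
            m=r["mask"]; v,u=np.nonzero(m)
            if len(u): print(k,round(r["confidence"],2),r["bbox"],(u.mean().round(1),v.mean().round(1)),atz(p,u.mean(),v.mean(),z).round(3))
E
```

```text
0.0 [0.25940214 0.59545857 0.30186211] [ 2.03937485e-01  9.78983560e-01 -8.26417766e-04 -9.22633701e-05] 0.08784924599213113 0.064
scene 51.72335224311322 [-0.27790176 -0.7825106   0.70994458]
pump 0.71 [260.1, 161.0, 311.6, 223.2] (np.float64(286.1), np.float64(193.7)) [0.458 0.031 0.096]
knob_top 0.56 [278.2, 168.1, 291.2, 182.3] (np.float64(284.2), np.float64(170.2)) [0.495 0.077 0.147]
keeper_pivot 0.7 [284.5, 179.4, 303.6, 191.6] (np.float64(293.8), np.float64(183.2)) [0.486 0.026 0.124]
keeper_lug 0.49 [283.0, 175.5, 301.5, 191.0] (np.float64(293.0), np.float64(182.7)) [0.472 0.014 0.135]
sauce_bottle 0.73 [265.8, 133.9, 282.1, 172.3] (np.float64(272.8), np.float64(153.2)) [0.479 0.108 0.2  ]
sauce_bottle 0.69 [238.4, 181.9, 257.4, 195.0] (np.float64(250.1), np.float64(188.2)) [ 0.289 -0.018  0.2  ]
foil_cups 0.84 [240.1, 179.7, 256.3, 195.3] (np.float64(249.9), np.float64(188.3)) [0.456 0.208 0.049]
timer 0.3 [371.2, 283.4, 392.4, 321.5] (np.float64(381.9), np.float64(302.1)) [ 0.33  -0.419  0.042]
label_block 0.67 [254.6, 209.4, 268.3, 224.5] (np.float64(261.4), np.float64(21
[... 826 characters left out ...]
194.7, 292.8, 205.1] (np.float64(278.1), np.float64(200.4)) [0.496 0.039 0.135]
sauce_bottle 0.88 [175.2, 147.8, 214.8, 179.7] (np.float64(196.6), np.float64(162.8)) [0.576 0.229 0.2  ]
foil_cups 0.97 [198.4, 199.4, 222.8, 222.8] (np.float64(207.3), np.float64(210.4)) [0.48  0.238 0.049]
timer 0.58 [309.4, 194.9, 330.0, 218.5] (np.float64(319.9), np.float64(207.5)) [ 0.49  -0.069  0.042]
label_block 0.82 [247.7, 224.0, 272.1, 246.3] (np.float64(257.4), np.float64(234.9)) [0.416 0.105 0.015]
marker 0.67 [416.8, 241.4, 457.4, 267.3] (np.float64(435.3), np.float64(253.9)) [ 0.365 -0.391  0.016]
spoon 0.78 [427.0, 128.0, 443.0, 212.8] (np.float64(434.3), np.float64(180.2)) [ 0.575 -0.398  0.01 ]
```

```bash
python3 - <<'E'
import cv2
a=cv2.imread("pics/top0.png")[135:260,160:345]; cv2.imwrite("pics/top0c.png",cv2.resize(a,None,fx=4.3,fy=4.3,interpolation=cv2.INTER_CUBIC))
a=cv2.imread("pics/scene0.png")[125:235,230:350]; cv2.imwrite("pics/scene0c.png",cv2.resize(a,None,fx=5,fy=5,interpolation=cv2.INTER_CUBIC))
E
```

```text
(no output)
```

View pics/top0c.png

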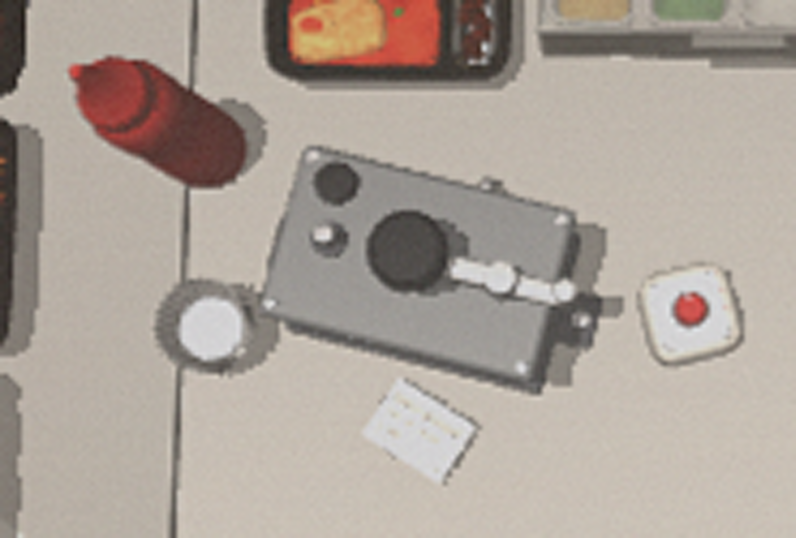

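View pics/scene0c.png

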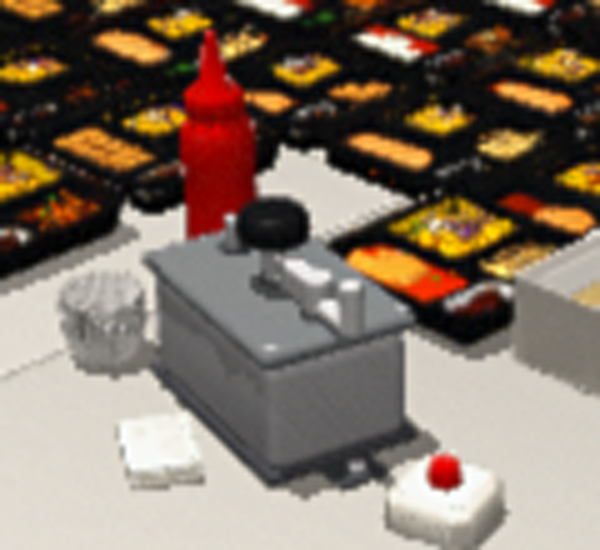

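The top crop shows the knob at (408,250), pin at (325,235), pivot boss at (500,278) and lug at (565,290). The keeper arm points at the knob, and the timer is to the right of the lug.

```bash
python3 - <<'E'
from h import *
from scipy.spatial.transform import Rotation as Ro
p=grab_frame("top")
f=lambda u,v,z: atz(p,160+u/4.3-.4,135+v/4.3-.4,z)
for n,a in dict(knob=(408,250,.147),pin=(323,232,.115),pivot=(502,275,.1235),lug=(566,288,.135),c1=(308,148,.096),c2=(577,211,.096),c3=(538,383,.096),c4=(264,308,.096),timer=(691,308,.05)).items(): print(n,f(*a).round(4))
s=observe();print(Ro.from_quat(s["tool_rot"]).as_matrix().round(3))
k=f(408,250,.147);pv=f(502,275,.1235);lg=f(566,288,.135)
# refine by template: fit pump x,y,yaw to points
from scipy.optimize import least_squares
pts=[(408,250,0,0,.147),(502,275,0,-.055,.1235),(566,288,0,-.095,.135),(308,148,.055,.087,.096),(577,211,.055,-.087,.096),(538,383,-.055,-.087,.096),(264,308,-.055,.087,.096)]
def r(q,full=0):
    o=[]
    c,s_=np.cos(q[2]),np.sin(q[2])
    for u,v,x,y,z in pts:
        a=f(u,v,z); o+=[a[0]-q[0]-c*x+s_*y,a[1]-q[1]-s_*x-c*y]
    return np.array(o)
q=least_squares(r,[.51,.1,-.2],loss="soft_l1",f_scale=.003).x
print(q,(r(q)*1000).round(1))
sp=grab_frame("scene")
T=lambda x,y,z:(q[0]+np.cos(q[2])*x-np.sin(q[2])*y,q[1]+np.sin(q[2])*x+np.cos(q[2])*y,z)
im=sp["frame"][:,:,::-1].copy()
im=cv2.resize(im[125:235,230:350],None,fx=5,fy=5,interpolation=cv2.INTER_CUBIC)
for X in[(0,0,.147),(0,-.055,.1235),(0,-.095,.135),(.055,.087,.096),(.055,-.087,.096),(-.055,-.087,.096),(-.055,.087,.096)]:
    u,v=proj(sp,T(*X)); cv2.circle(im,(int((u-229.6)*5),int((v-124.6)*5)),4,(0,255,0),1)
cv2.imwrite("pics/ov.png",im)
E
```

```text
knob [0.5134 0.0974 0.147 ]
pin [0.5293 0.1531 0.115 ]
pivot [0.5024 0.0445 0.1235]
lug [0.4932 0.0059 0.135 ]
c1 [0.585  0.1675 0.096 ]
c2 [0.5465 0.0016 0.096 ]
c3 [0.4405 0.024  0.096 ]
c4 [0.4856 0.191  0.096 ]
timer [ 0.4927 -0.0696  0.05  ]
[[-0.917  0.399  0.   ]
 [ 0.399  0.917 -0.   ]
 [-0.     0.    -1.   ]]
[ 0.51433482  0.09692475 -0.23444954] [-0.9  0.4  0.9  1.1  0.9  1.3 -3.  -1.3 -1.2  2.  -0.1 -1.   4.5 -3.3]
```

View pics/ov.png

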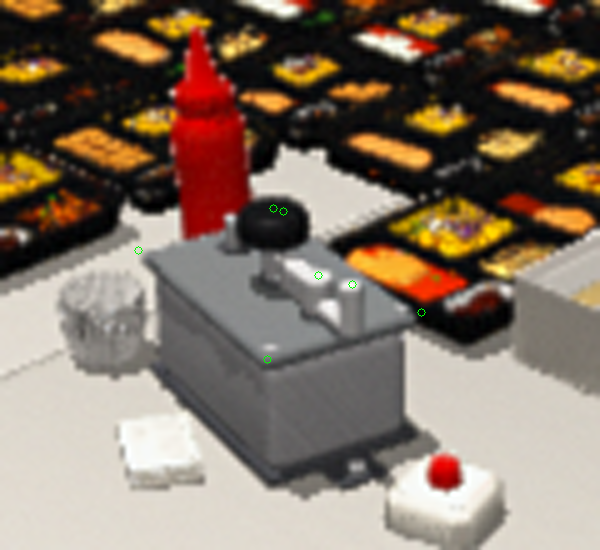

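The projected fit sits on the knob, boss and lug in the scene picture to within about 1–2 px. I'll align the tool with the pump, close the fingers and go above the start point behind the lug.

Emit:
{"fn": "move_arm", "kwargs": {
  "moves": [
    {"jaw":0,"wz":-10},
    {"jaw":0,"dx":-30,"dy":-46.5},
    {"jaw":0,"dx":-30,"dy":-46.5},
    {"jaw":0,"dx":-30,"dy":-46.5},
    {"jaw":0,"dx":-30,"dy":-46.5},
    {"jaw":0,"dx":-30,"dy":-46.5},
    {"jaw":0,"dx":-30,"dy":-46.5},
    {"jaw":0,"dx":-30,"dy":-46.5},
    {"jaw":0,"dx":-30,"dy":-46.5},
    {"jaw":0,"dx":-30,"dy":-46.5},
    {"jaw":0,"dx":-30,"dy":-46.5},
    {"jaw":0,"dx":-30,"dy":-46.5}
  ]
}}

```text
schema error: expected keys jaw, dx, dy, dz, wx, wy, wz
```

```bash
cat >> h.py <<'E'
from scipy.spatial.transform import Rotation as Ro
q=np.array([.51433,.09692,-.23445])
def T(x,y,z): return np.array((q[0]+np.cos(q[2])*x-np.sin(q[2])*y,q[1]+np.sin(q[2])*x+np.cos(q[2])*y,z))
def inpump(P):
    d=np.array(P)[:2]-q[:2];c,s=np.cos(q[2]),np.sin(q[2]); return np.array([c*d[0]+s*d[1],-s*d[0]+c*d[1],P[2]])
def st():
    s=observe(); M=Ro.from_quat(s["tool_rot"]).as_matrix()
    print("t",s["t"],"pump-frame TCP mm",(inpump(s["position"])*1000).round(1),"yaw tooly vs pumpy",np.degrees(np.arctan2(M[1,1],M[0,1])-q[2]-np.pi/2).round(1),"tilt",M[:,2].round(3),"F",np.round(s["contact_force"],1),"open",round(s["opening"],4)); return s
E
python3 - <<'E'
from h import *
st()
for n in("top","scene"):
    p=grab_frame(n); cv2.imwrite(f"pics/{n}1.png",p["frame"][:,:,::-1])
    r=regions_of(p,"sauce_bottle")[:1]
    for x in r: print(n,x["bbox"])
a=cv2.imread("pics/top1.png")[110:270,150:400]; cv2.imwrite("pics/top1c.png",cv2.resize(a,None,fx=3.2,fy=3.2,interpolation=cv2.INTER_CUBIC))
p=grab_frame("top");print("bottle base",inpump(atz(p,160+222/4.3,135+158/4.3,.0)).round(3))
E
```

```text
t 1.3 pump-frame TCP mm [-363.7  426.2  302.7] yaw tooly vs pumpy -10.1 tilt [ 0.  0. -1.] F [ 0.3 -0.  -0.4] open 0.0882
top [178.7, 149.7, 218.5, 180.6]
scene [262.9, 135.3, 280.7, 175.1]
bottle base [0.047 0.161 0.   ]
```

View pics/top1c.png

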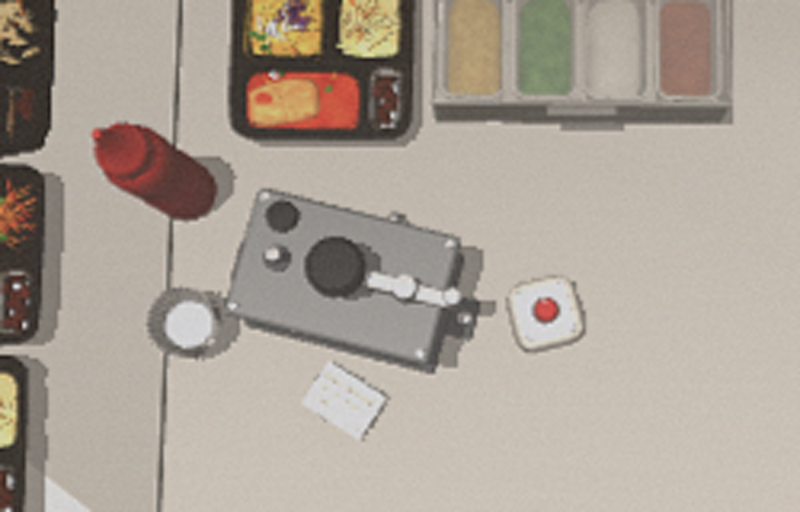

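The move was refused because every key is needed, so I'll resend it in full. The picture shows the pump unchanged (knob at (335,266) in the crop, keeper still under it) and the bottle slightly shifted by itself.

Emit:
{"fn": "move_arm", "kwargs": {
  "moves": [
    {"jaw":0,"dx":0,"dy":0,"dz":0,"wx":0,"wy":0,"wz":-10},
    {"jaw":0,"dx":-30,"dy":-46.5,"dz":0,"wx":0,"wy":0,"wz":0},
    {"jaw":0,"dx":-30,"dy":-46.5,"dz":0,"wx":0,"wy":0,"wz":0},
    {"jaw":0,"dx":-30,"dy":-46.5,"dz":0,"wx":0,"wy":0,"wz":0},
    {"jaw":0,"dx":-30,"dy":-46.5,"dz":0,"wx":0,"wy":0,"wz":0},
    {"jaw":0,"dx":-30,"dy":-46.5,"dz":0,"wx":0,"wy":0,"wz":0},
    {"jaw":0,"dx":-30,"dy":-46.5,"dz":0,"wx":0,"wy":0,"wz":0},
    {"jaw":0,"dx":-30,"dy":-46.5,"dz":0,"wx":0,"wy":0,"wz":0},
    {"jaw":0,"dx":-30,"dy":-46.5,"dz":0,"wx":0,"wy":0,"wz":0},
    {"jaw":0,"dx":-30,"dy":-46.5,"dz":0,"wx":0,"wy":0,"wz":0},
    {"jaw":0,"dx":-30,"dy":-46.5,"dz":0,"wx":0,"wy":0,"wz":0},
    {"jaw":0,"dx":-30,"dy":-46.5,"dz":0,"wx":0,"wy":0,"wz":0}
  ],
  "newtons": 10
}}

```text
t: 3.05
position: [0.4612, 0.0197, 0.3031]
tool_rot: [0.118, 0.993, 0.0, 0.001]
contact_force: [0.3, 0.0, 0.2]
opening: 0.0004
gripper_force: 0.0
```

```bash
python3 - <<'E'
from h import *
st()
p=grab_frame("scene"); cv2.imwrite("pics/scene2.png",p["frame"][:,:,::-1])
for x in regions_of(p,"sauce_bottle")[:1]: print(x["bbox"])
a=cv2.imread("pics/scene2.png")[100:250,200:380]; cv2.imwrite("pics/scene2c.png",cv2.resize(a,None,fx=4,fy=4,interpolation=cv2.INTER_CUBIC))
E
```

```text
t 3.05 pump-frame TCP mm [-33.7 -87.4 303.1] yaw tooly vs pumpy -0.1 tilt [ 0.001  0.    -1.   ] F [0.3 0.  0.2] open 0.0004
[262.2, 133.1, 279.2, 172.5]
```

View pics/scene2c.png

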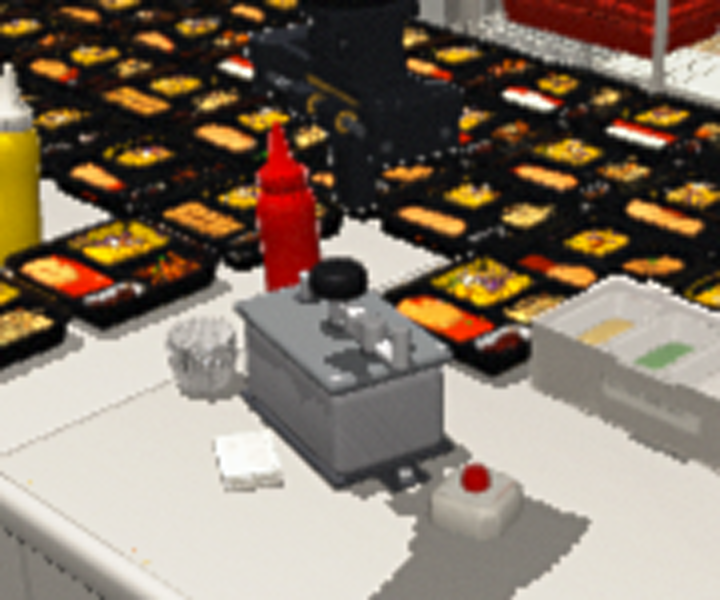

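The arm is above the start point, with the lug at about (400,345) in the crop and nothing in the way. Now I'll descend beside the lug and push it in pump +x.

Emit:
{"fn": "move_arm", "kwargs": {
  "moves": [
    {"jaw":0,"dx":0,"dy":0,"dz":40,"wx":0,"wy":0,"wz":0},
    {"jaw":0,"dx":0,"dy":0,"dz":40,"wx":0,"wy":0,"wz":0},
    {"jaw":0,"dx":0,"dy":0,"dz":31,"wx":0,"wy":0,"wz":0},
    {"jaw":0,"dx":0,"dy":0,"dz":10,"wx":0,"wy":0,"wz":0},
    {"jaw":0,"dx":-8,"dy":0,"dz":0,"wx":0,"wy":0,"wz":0},
    {"jaw":0,"dx":-8,"dy":0,"dz":0,"wx":0,"wy":0,"wz":0},
    {"jaw":0,"dx":-8,"dy":0,"dz":0,"wx":0,"wy":0,"wz":0},
    {"jaw":0,"dx":-8,"dy":0,"dz":0,"wx":0,"wy":0,"wz":0},
    {"jaw":0,"dx":-8,"dy":0,"dz":0,"wx":0,"wy":0,"wz":0}
  ]
}}

```text
t: 4.28
position: [0.5, 0.0124, 0.1818]
tool_rot: [0.118, 0.993, 0.0, -0.0]
contact_force: [-1.4, 3.0, -0.5]
opening: 0.0005
gripper_force: 1.4
```

```bash
python3 - <<'E'
from h import *
st()
p=grab_frame("top"); im=p["frame"][:,:,::-1][150:240,200:330]; cv2.imwrite("pics/top3c.png",cv2.resize(im,None,fx=6,fy=6,interpolation=cv2.INTER_CUBIC))
p=grab_frame("scene"); im=p["frame"][:,:,::-1][120:230,230:350]; cv2.imwrite("pics/scene3c.png",cv2.resize(im,None,fx=5,fy=5,interpolation=cv2.INTER_CUBIC))
st()
E
```

```text
t 4.275 pump-frame TCP mm [  5.7 -85.6 181.8] yaw tooly vs pumpy -0.1 tilt [-0.     0.001 -1.   ] F [-1.4  3.  -0.5] open 0.0005
t 4.375 pump-frame TCP mm [  6.3 -85.7 181.8] yaw tooly vs pumpy -0.1 tilt [ 0.001  0.    -1.   ] F [-1.  -0.2 -0.1] open 0.0005
```

View pics/scene3c.png

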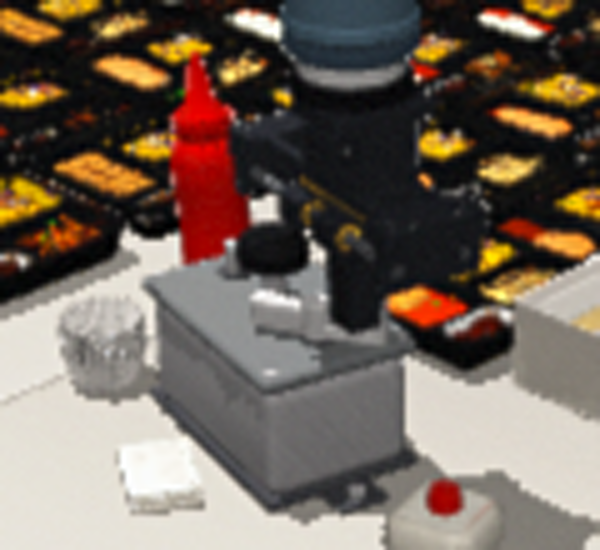

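The keeper is turning (bar now at (275,310), finger on the lug). I'll continue in +x, then go round and finish by pushing the lug in +y to the stop.

Emit:
{"fn": "move_arm", "kwargs": {
  "moves": [
    {"jaw":0,"dx":-8,"dy":0,"dz":0,"wx":0,"wy":0,"wz":0},
    {"jaw":0,"dx":-8,"dy":0,"dz":0,"wx":0,"wy":0,"wz":0},
    {"jaw":0,"dx":0,"dy":0,"dz":0,"wx":0,"wy":0,"wz":0},
    {"jaw":0,"dx":2,"dy":-13,"dz":0,"wx":0,"wy":0,"wz":0},
    {"jaw":0,"dx":-14,"dy":0,"dz":0,"wx":0,"wy":0,"wz":0},
    {"jaw":0,"dx":0,"dy":4,"dz":0,"wx":0,"wy":0,"wz":0},
    {"jaw":0,"dx":0,"dy":3,"dz":0,"wx":0,"wy":0,"wz":0},
    {"jaw":0,"dx":0,"dy":3,"dz":0,"wx":0,"wy":0,"wz":0},
    {"jaw":0,"dx":0,"dy":0,"dz":0,"wx":0,"wy":0,"wz":0}
  ]
}}

```text
t: 5.5
position: [0.5163, 0.0131, 0.1797]
tool_rot: [0.113, 0.994, 0.004, -0.013]
contact_force: [-31.1, 26.8, 22.2]
opening: 0.0061
gripper_force: 20.0
```

```bash
python3 - <<'E'
from h import *
st()
E
```

```text
t 5.5 pump-frame TCP mm [ 21.4 -81.1 179.7] yaw tooly vs pumpy 0.5 tilt [-0.024  0.012 -1.   ] F [-31.1  26.8  22.2] open 0.0061
```

```bash
python3 - <<'E'
from h import *
p=grab_frame("scene"); a=p["frame"][:,:,::-1][120:220,240:340]
b=grab_frame("top")["frame"][:,:,::-1][160:230,230:330]
r=lambda i:cv2.resize(i,(400,int(400*i.shape[0]/i.shape[1])),interpolation=cv2.INTER_CUBIC)
a=r(a);b=r(b);c=np.zeros((400,800,3),np.uint8);c[:a.shape[0],:400]=a;c[:b.shape[0],400:]=b
cv2.imwrite("pics/c4.png",c); st()
E
```

```text
t 5.6 pump-frame TCP mm [ 21.4 -81.3 179.7] yaw tooly vs pumpy 0.5 tilt [-0.025  0.011 -1.   ] F [-29.9  27.9  21.8] open 0.0068
```

View pics/c4.png

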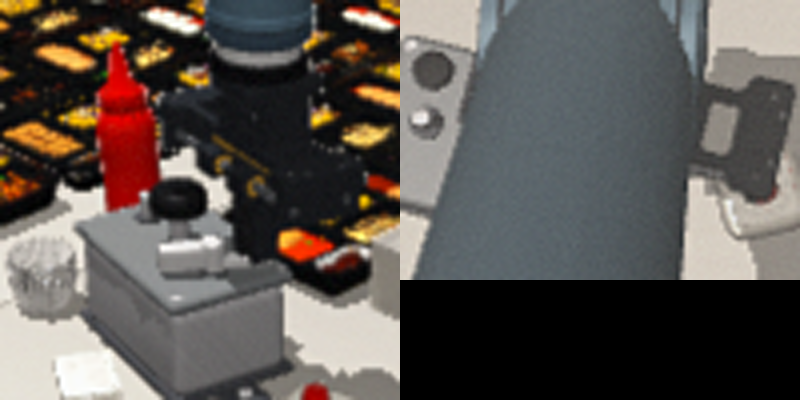

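The keeper has turned most of the way, but the fingers read 6–7 mm open with a large side force, so the lug has wedged between the two fingertips. I'll back out the way I came and check.

Emit:
{"fn": "move_arm", "kwargs": {
  "moves": [
    {"jaw":0,"dx":10,"dy":7,"dz":0,"wx":0,"wy":0,"wz":0},
    {"jaw":0,"dx":8,"dy":0,"dz":0,"wx":0,"wy":0,"wz":0},
    {"jaw":0,"dx":8,"dy":-6,"dz":0,"wx":0,"wy":0,"wz":0},
    {"jaw":0,"dx":0,"dy":0,"dz":0,"wx":0,"wy":0,"wz":0}
  ],
  "newtons": 40
}}

```text
t: 6.1
position: [0.5009, 0.0081, 0.1819]
tool_rot: [0.119, 0.993, -0.0, 0.0]
contact_force: [0.6, -0.8, -0.8]
opening: 0.0005
gripper_force: 0.0
```

```bash
python3 - <<'E'
from h import *
st()
E
```

```text
t 6.1 pump-frame TCP mm [  7.6 -89.5 181.9] yaw tooly vs pumpy -0.2 tilt [ 0.    -0.001 -1.   ] F [ 0.6 -0.8 -0.8] open 0.0005
```

Free again, with the fingers shut. Now I'll go round to the lug's −y side and push it in +y with the finger's back.

Emit:
{"fn": "move_arm", "kwargs": {
  "moves": [
    {"jaw":0,"dx":0,"dy":-25,"dz":0,"wx":0,"wy":0,"wz":0},
    {"jaw":0,"dx":-13,"dy":0,"dz":0,"wx":0,"wy":0,"wz":0},
    {"jaw":0,"dx":-13,"dy":0,"dz":0,"wx":0,"wy":0,"wz":0},
    {"jaw":0,"dx":-2,"dy":6,"dz":0,"wx":0,"wy":0,"wz":0},
    {"jaw":0,"dx":0,"dy":5,"dz":0,"wx":0,"wy":0,"wz":0},
    {"jaw":0,"dx":0,"dy":5,"dz":0,"wx":0,"wy":0,"wz":0},
    {"jaw":0,"dx":0,"dy":3,"dz":0,"wx":0,"wy":0,"wz":0},
    {"jaw":0,"dx":0,"dy":3,"dz":0,"wx":0,"wy":0,"wz":0},
    {"jaw":0,"dx":0,"dy":0,"dz":0,"wx":0,"wy":0,"wz":0}
  ]
}}

```text
t: 7.22
position: [0.5277, 0.0, 0.1819]
tool_rot: [0.118, 0.993, -0.0, 0.0]
contact_force: [0.1, -0.3, 0.6]
opening: 0.0003
gripper_force: 0.4
```

```bash
python3 - <<'E'
from h import *
st()
E
```

```text
t 7.225 pump-frame TCP mm [ 35.5 -91.1 181.9] yaw tooly vs pumpy -0.1 tilt [ 0. -0. -1.] F [ 0.1 -0.3  0.6] open 0.0003
```

Almost at the stop by geometry, so I'll push on gently until the force shows it.

Emit:
{"fn": "move_arm", "kwargs": {
  "moves": [
    {"jaw":0,"dx":0,"dy":2,"dz":0,"wx":0,"wy":0,"wz":0},
    {"jaw":0,"dx":0,"dy":2,"dz":0,"wx":0,"wy":0,"wz":0},
    {"jaw":0,"dx":0,"dy":2,"dz":0,"wx":0,"wy":0,"wz":0},
    {"jaw":0,"dx":0,"dy":0,"dz":0,"wx":0,"wy":0,"wz":0}
  ]
}}

```text
t: 7.72
position: [0.529, 0.0051, 0.1818]
tool_rot: [0.118, 0.993, -0.001, 0.0]
contact_force: [0.0, -4.7, 1.2]
opening: 0.0004
gripper_force: 2.3
```

```bash
python3 - <<'E'
from h import *
st()
E
```

```text
t 7.725 pump-frame TCP mm [ 35.6 -85.9 181.8] yaw tooly vs pumpy -0.1 tilt [-0.    -0.001 -1.   ] F [ 0.  -4.7  1.2] open 0.0004
```

Emit:
{"fn": "move_arm", "kwargs": {
  "moves": [
    {"jaw":0,"dx":0,"dy":2,"dz":0,"wx":0,"wy":0,"wz":0},
    {"jaw":0,"dx":0,"dy":2,"dz":0,"wx":0,"wy":0,"wz":0},
    {"jaw":0,"dx":0,"dy":0,"dz":0,"wx":0,"wy":0,"wz":0}
  ]
}}

```text
t: 8.1
position: [0.5293, 0.006, 0.1818]
tool_rot: [0.119, 0.993, -0.002, -0.0]
contact_force: [-1.0, -12.1, 2.1]
opening: 0.0007
gripper_force: 6.4
```

```bash
python3 - <<'E'
from h import *
st()
E
```

```text
t 8.1 pump-frame TCP mm [ 35.7 -85.  181.8] yaw tooly vs pumpy -0.3 tilt [-0.001 -0.004 -1.   ] F [ -1.  -12.1   2.1] open 0.0007
```

The keeper is at its stop (4 mm commanded gave 0.9 mm of travel and 12 N). I'll retreat, rise and move over the knob.

Emit:
{"fn": "move_arm", "kwargs": {
  "moves": [
    {"jaw":0,"dx":0,"dy":-15,"dz":0,"wx":0,"wy":0,"wz":0},
    {"jaw":0,"dx":0,"dy":0,"dz":-30,"wx":0,"wy":0,"wz":0},
    {"jaw":0,"dx":0,"dy":0,"dz":-38,"wx":0,"wy":0,"wz":0},
    {"jaw":0,"dx":12,"dy":32,"dz":0,"wx":0,"wy":0,"wz":0},
    {"jaw":0,"dx":12,"dy":32,"dz":0,"wx":0,"wy":0,"wz":0},
    {"jaw":0,"dx":12,"dy":32,"dz":0,"wx":0,"wy":0,"wz":0},
    {"jaw":0,"dx":0,"dy":0,"dz":0,"wx":0,"wy":0,"wz":0}
  ]
}}

```text
t: 8.98
position: [0.513, 0.1007, 0.2496]
tool_rot: [0.115, 0.993, 0.001, -0.001]
contact_force: [-0.6, -0.2, -0.1]
opening: 0.0003
gripper_force: 0.0
```

```bash
python3 - <<'E'
from h import *
st()
p=grab_frame("scene"); a=p["frame"][:,:,::-1][120:220,240:340]
cv2.imwrite("pics/s5.png",cv2.resize(a,None,fx=5,fy=5,interpolation=cv2.INTER_CUBIC))
E
```

```text
t 8.975 pump-frame TCP mm [ -2.2   3.4 249.6] yaw tooly vs pumpy 0.2 tilt [-0.001  0.002 -1.   ] F [-0.6 -0.2 -0.1] open 0.0003
```

View pics/s5.png

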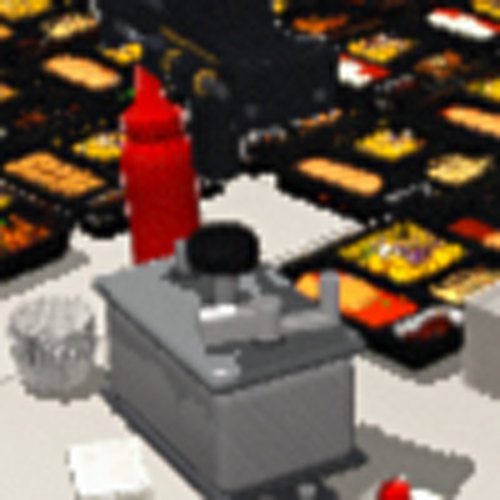

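The keeper stands fully aside: its lug is at (330,290) and its bar points toward the robot, clear of the knob stem. First stroke next.

Emit:
{"fn": "move_arm", "kwargs": {
  "moves": [
    {"jaw":0,"dx":-2,"dy":-3.5,"dz":15,"wx":0,"wy":0,"wz":0},
    {"jaw":0,"dx":0,"dy":0,"dz":17,"wx":0,"wy":0,"wz":0},
    {"jaw":0,"dx":0,"dy":0,"dz":8,"wx":0,"wy":0,"wz":0},
    {"jaw":0,"dx":0,"dy":0,"dz":8,"wx":0,"wy":0,"wz":0},
    {"jaw":0,"dx":0,"dy":0,"dz":8,"wx":0,"wy":0,"wz":0},
    {"jaw":0,"dx":0,"dy":0,"dz":6,"wx":0,"wy":0,"wz":0},
    {"jaw":0,"dx":0,"dy":0,"dz":0,"wx":0,"wy":0,"wz":0},
    {"jaw":0,"dx":0,"dy":0,"dz":0,"wx":0,"wy":0,"wz":0}
  ]
}}

```text
t: 10.02
position: [0.5145, 0.0918, 0.1912]
tool_rot: [0.119, 0.993, -0.0, -0.001]
contact_force: [-18.2, -5.8, 50.5]
opening: 0.0007
gripper_force: 25.3
```

At the bottom stop (z 0.1912). Next: up past the top, wait for the return, and down again a little softer.

Emit:
{"fn": "move_arm", "kwargs": {
  "moves": [
    {"jaw":0,"dx":0,"dy":0,"dz":-12,"wx":0,"wy":0,"wz":0},
    {"jaw":0,"dx":0,"dy":0,"dz":-13,"wx":0,"wy":0,"wz":0},
    {"jaw":0,"dx":0,"dy":0,"dz":-10,"wx":0,"wy":0,"wz":0},
    {"jaw":0,"dx":0,"dy":4,"dz":0,"wx":0,"wy":0,"wz":0},
    {"jaw":0,"dx":0,"dy":0,"dz":0,"wx":0,"wy":0,"wz":0},
    {"jaw":0,"dx":0,"dy":0,"dz":10,"wx":0,"wy":0,"wz":0},
    {"jaw":0,"dx":0,"dy":0,"dz":8,"wx":0,"wy":0,"wz":0},
    {"jaw":0,"dx":0,"dy":0,"dz":8,"wx":0,"wy":0,"wz":0},
    {"jaw":0,"dx":0,"dy":0,"dz":7.5,"wx":0,"wy":0,"wz":0},
    {"jaw":0,"dx":0,"dy":0,"dz":0,"wx":0,"wy":0,"wz":0},
    {"jaw":0,"dx":0,"dy":0,"dz":0,"wx":0,"wy":0,"wz":0}
  ]
}}

```text
t: 11.4
position: [0.5163, 0.0972, 0.1913]
tool_rot: [0.118, 0.993, 0.001, 0.0]
contact_force: [-10.2, -1.2, 32.6]
opening: 0.0006
gripper_force: 16.2
```

Emit:
{"fn": "move_arm", "kwargs": {
  "moves": [
    {"jaw":0,"dx":0,"dy":0,"dz":-12,"wx":0,"wy":0,"wz":0},
    {"jaw":0,"dx":0,"dy":0,"dz":-13,"wx":0,"wy":0,"wz":0},
    {"jaw":0,"dx":0,"dy":0,"dz":-10,"wx":0,"wy":0,"wz":0},
    {"jaw":0,"dx":0,"dy":0,"dz":0,"wx":0,"wy":0,"wz":0},
    {"jaw":0,"dx":0,"dy":0,"dz":0,"wx":0,"wy":0,"wz":0},
    {"jaw":0,"dx":0,"dy":0,"dz":10,"wx":0,"wy":0,"wz":0},
    {"jaw":0,"dx":0,"dy":0,"dz":8,"wx":0,"wy":0,"wz":0},
    {"jaw":0,"dx":0,"dy":0,"dz":8,"wx":0,"wy":0,"wz":0},
    {"jaw":0,"dx":0,"dy":0,"dz":9,"wx":0,"wy":0,"wz":0},
    {"jaw":0,"dx":0,"dy":0,"dz":0,"wx":0,"wy":0,"wz":0},
    {"jaw":0,"dx":0,"dy":0,"dz":0,"wx":0,"wy":0,"wz":0}
  ]
}}

```text
t: 12.78
position: [0.5161, 0.0971, 0.1913]
tool_rot: [0.118, 0.993, 0.0, -0.0]
contact_force: [-9.7, -1.1, 33.1]
opening: 0.0004
gripper_force: 16.5
```

```bash
python3 - <<'E'
from h import *
st()
E
```

```text
t 12.775 pump-frame TCP mm [  1.7   0.5 191.3] yaw tooly vs pumpy -0.1 tilt [-0.     0.001 -1.   ] F [-9.7 -1.1 33.1] open 0.0004
```

Three presses so far. Two more, ending with the hand up.

Emit:
{"fn": "move_arm", "kwargs": {
  "moves": [
    {"jaw":0,"dx":0,"dy":0,"dz":-12,"wx":0,"wy":0,"wz":0},
    {"jaw":0,"dx":0,"dy":0,"dz":-13,"wx":0,"wy":0,"wz":0},
    {"jaw":0,"dx":0,"dy":0,"dz":-10,"wx":0,"wy":0,"wz":0},
    {"jaw":0,"dx":0,"dy":0,"dz":0,"wx":0,"wy":0,"wz":0},
    {"jaw":0,"dx":0,"dy":0,"dz":0,"wx":0,"wy":0,"wz":0},
    {"jaw":0,"dx":0,"dy":0,"dz":10,"wx":0,"wy":0,"wz":0},
    {"jaw":0,"dx":0,"dy":0,"dz":8,"wx":0,"wy":0,"wz":0},
    {"jaw":0,"dx":0,"dy":0,"dz":8,"wx":0,"wy":0,"wz":0},
    {"jaw":0,"dx":0,"dy":0,"dz":9,"wx":0,"wy":0,"wz":0},
    {"jaw":0,"dx":0,"dy":0,"dz":0,"wx":0,"wy":0,"wz":0},
    {"jaw":0,"dx":0,"dy":0,"dz":0,"wx":0,"wy":0,"wz":0}
  ]
}}

```text
t: 14.15
position: [0.5161, 0.097, 0.1913]
tool_rot: [0.118, 0.993, 0.0, -0.0]
contact_force: [-10.9, -2.0, 34.5]
opening: 0.0002
gripper_force: 16.5
```

Emit:
{"fn": "move_arm", "kwargs": {
  "moves": [
    {"jaw":0,"dx":0,"dy":0,"dz":-12,"wx":0,"wy":0,"wz":0},
    {"jaw":0,"dx":0,"dy":0,"dz":-13,"wx":0,"wy":0,"wz":0},
    {"jaw":0,"dx":0,"dy":0,"dz":-10,"wx":0,"wy":0,"wz":0},
    {"jaw":0,"dx":0,"dy":0,"dz":0,"wx":0,"wy":0,"wz":0},
    {"jaw":0,"dx":0,"dy":0,"dz":0,"wx":0,"wy":0,"wz":0},
    {"jaw":0,"dx":0,"dy":0,"dz":10,"wx":0,"wy":0,"wz":0},
    {"jaw":0,"dx":0,"dy":0,"dz":8,"wx":0,"wy":0,"wz":0},
    {"jaw":0,"dx":0,"dy":0,"dz":8,"wx":0,"wy":0,"wz":0},
    {"jaw":0,"dx":0,"dy":0,"dz":9,"wx":0,"wy":0,"wz":0},
    {"jaw":0,"dx":0,"dy":0,"dz":0,"wx":0,"wy":0,"wz":0},
    {"jaw":0,"dx":0,"dy":0,"dz":0,"wx":0,"wy":0,"wz":0}
  ]
}}

```text
t: 15.52
position: [0.5161, 0.0971, 0.1913]
tool_rot: [0.118, 0.993, 0.0, -0.0]
contact_force: [-10.0, -2.1, 33.9]
opening: 0.0001
gripper_force: 16.5
```

Emit:
{"fn": "move_arm", "kwargs": {
  "moves": [
    {"jaw":0,"dx":0,"dy":0,"dz":-12,"wx":0,"wy":0,"wz":0},
    {"jaw":0,"dx":0,"dy":0,"dz":-13,"wx":0,"wy":0,"wz":0},
    {"jaw":0,"dx":0,"dy":0,"dz":-25,"wx":0,"wy":0,"wz":0},
    {"jaw":0,"dx":0,"dy":0,"dz":-40,"wx":0,"wy":0,"wz":0},
    {"jaw":0,"dx":0,"dy":0,"dz":-40,"wx":0,"wy":0,"wz":0},
    {"jaw":0,"dx":0,"dy":0,"dz":0,"wx":0,"wy":0,"wz":0}
  ]
}}

```text
t: 16.27
position: [0.5172, 0.0972, 0.3216]
tool_rot: [0.118, 0.993, 0.001, 0.002]
contact_force: [0.3, 0.3, 0.2]
opening: 0.0006
gripper_force: 0.0
```

```bash
python3 - <<'E'
from h import *
st()
p=grab_frame("scene"); a=p["frame"][:,:,::-1][110:235,230:350]
im=cv2.resize(a,None,fx=4.8,fy=4.8,interpolation=cv2.INTER_CUBIC)
for z in(.145,.155):
    u,v=proj(p,T(0,.055,z)); cv2.circle(im,(int((u-229.6)*4.8)+25,int((v-109.6)*4.8)),3,(0,255,0),1)
cv2.imwrite("pics/s6.png",im)
E
```

```text
t 16.275 pump-frame TCP mm [  2.8   1.  321.6] yaw tooly vs pumpy -0.1 tilt [ 0.005  0.001 -1.   ] F [0.3 0.3 0.2] open 0.0006
```

View pics/s6.png

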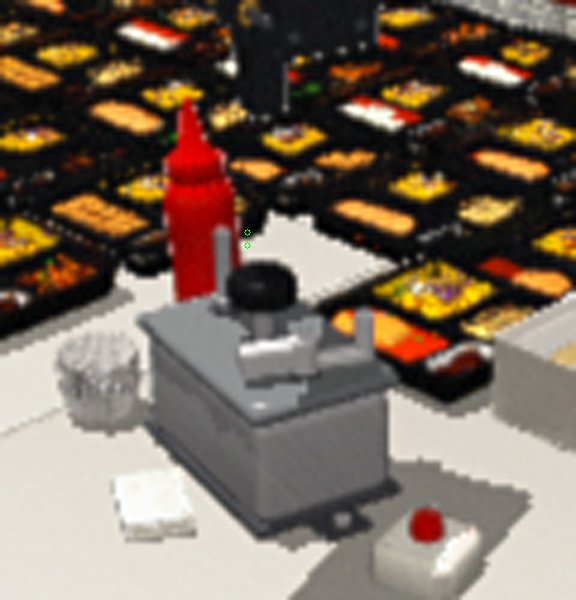

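The picture shows the pin top at (222,228), level with or above the mark for 155 mm (row 232). The knob is up, the keeper is aside, the loose things look undisturbed, and the hand is well clear. Handing in.

```bash
python3 -c "
from station import *
print(job_done())"
```

```text
the job is handed in; nothing more can be done
None
```

The job is handed in, though no verdict came back: the keeper is swung to its stop, five full strokes brought the indicator pin fully out, and the knob is up with the hand clear; the lug briefly wedged between the closed fingertips (wrist force about 47 N) and was freed, and the sauce bottle shifted a few millimetres before the arm first moved.

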